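Feed a nougat bar under the portioner's guard to the length stop

ROBOT

A 6-joint arm with a two-finger parallel gripper is mounted at the origin on the work surface. World frame = base frame: x ahead of the robot, y to its left, z up, the work surface at z = 0. Lengths are in m, angles in rad, forces in N, time in s.
With the tool pointing down it reaches from about 0.275 to 0.75 m from the base axis. Payload 10.2 kg.
Tool frame: the origin (TCP) lies midway between the tips of the shut fingers; the grasp point (between the pads) lies 19 mm behind it (r.grip_point_offset is the distance from the TCP to the grasp point, in m); z points along the fingers, y is the direction in which the jaws open and shut (so a half turn about z gives the same grasp; the last joint's range is limited). The gripper opens to 88 mm and grips with 3 to 60 N. Pads are 18 mm wide; open, the fingers measure 123 mm over their backs; the gripper's body (75 mm by 187 mm) begins 45 mm behind the grasp point.
Start: joints at [-1.429, 0.313, 1.498, -0, 1.331, -0.223], TCP at [0.187, -0.49, 0.214] pointing down, gripper open.
Joint ranges: [-2.94, 2.94], [-0.97, 2.17], [0.19, 2.56], [-1.23, 4.37], [0.02, 3.11], [-2.88, 2.88]. Speed limits (rad/s): [2.39, 2.39, 3.01, 3.14, 3.14, 3.14].

INTERFACE

Orientations are given as [roll, pitch, yaw] about the fixed x, y, z axes, in that order (R = Rz(yaw) Ry(pitch) Rx(roll)).
In Python, from station import r gives the robot as it stands.
- The arm moves only by the tool drive_tool, never from a script. Its argument "commands" is a list of rows, each a list of 5 numbers: the shift along the tool's x, y, z in mm, then the turn about the tool's z in rad, then the opening in per cent of the stroke, from 0 (shut) to 100 (fully open). In form: [[tx, ty, tz, roll, jaw], ...]. A call has 1 to 10 rows; each row shifts and turns the pose as measured when the row begins, along the tool's axes as they then stand; what a row does not reach is not made up. A row lasts 1/8 s, in which the tool goes at most 62.5 mm and 10.7 degrees, less where a joint would pass 70% of its speed; a pose out of reach is approached as far as the arm can. A call with a gripper value outside its range is refused whole. The fingers move at their own pace and stop on an object; the grip force is fixed at half the most. Time passes only in rows, so rows that do not move let the fingers close. It gives the time, the measured TCP pose, the force and the opening at its end, in the units of the state.
- r.state(): the state, without advancing time (a new reading comes with each control period).
- r.capture(name): name is "scene" or "top" or "wrist"; returns a dict with "color" (480x640x3 uint8, blue, green, red), "fx", "fy", "cx", "cy" (pixels), "xyz" and "attitude" of the camera in the world; the wrist camera has in their place "hand_eye" (4x4, takes a point from camera to tool coordinates, whose origin is the TCP and whose axes are the flange's). Camera axes: x right, y up, looking along -z (the intrinsics and any distortion apply to the point x, -y, -z); pixel columns grow to the right and rows downward; lengths in m; the calibration is good to about 2 mm. A picture is of the moment at which its call begins: read the wrist's pose just before it. There is no depth.
- r.sign_off(): hands the job in, once; it reports no verdict.
The state is a dict: "t": time; "joint_pos": joint angles; "joint_velocities": joint speeds; "joint_torque": joint torques, N m; "ee_pos": TCP position; "orientation": TCP orientation; "force": force on the tool from outside, world axes, zero at the start; "wrist_torque": the same for the moment, N m; "opening": finger opening in m.
Only numpy, scipy, OpenCV 4.12 (cv2) and the standard library are available. Lean on these libraries where they do the work, as an engineer would, in place of code of your own. Each camera call takes 0.05 s, during which the arm holds its last target.

TASK

Take the green push stick from its blue mat and, keeping fingers off the nougat, push the bar in through the low gap under the portioner's clear guard until it sits firmly home against the white disc of the orange length stop, and stays touching it. Push gently: the stop is only held by friction, has been set to size and must not be shifted. Then lay the stick back flat on the middle of its mat, let go of it, and leave everything else where it is.

Things in the scene. Friction and masses are not known exactly. Their poses are not given: they have to be found in the camera images.
- portioner: Fixed nougat portioner. Origin on the table, midway across, straight under the guard's entry face. +x is the feed direction. Flat bed 12 mm above the table, x=-220 to +200 mm, 120 mm wide. Two guide rails, x=-210 to +110 mm, 9 mm wide, rising 14 mm above the bed, make a 58 mm wide channel centred on y=0. Blade, crossbar and lever (x=80 to 170 mm) stay raised above the passage.
- guard_entry (a point): Middle of the entry gap, on the bed, in the plane of the clear guard's entry face; axes as the portioner's. The gap under the red lip is 32 mm high and as wide as the channel. The guard runs 110 mm on from here, is 98 mm wide (117 mm over its white posts) and its top stands 99 mm above the bed.
- skid (a point): Lowest point of the sprung white hold-down skid inside the guard, 45 mm past the entry, at rest 21 mm above the bed (a cylinder of radius 20 mm lying across the feed, preload about 2 N). The 24 mm high bar lifts it: the push force rises for a moment there, then stays at a steady drag of a few newtons.
- length_stop: Orange block on the bed past the guard, 14 x 50 x 30 mm, black knob on top. Origin on the bed, mid-face of the side towards the bar, 146 to 176 mm along the portioner's x; axes as the portioner's. The bar meets a white 18 mm disc on a screw in front of it, standing out 7 to 25 mm from that face (unknown setting); it gives 2 mm under less than 1 N, then is solid. Held by friction, the block slides off above about 13 N.
- bar: Cream-coloured nougat bar with brown nuts, 120 (x) x 50 (y) x 24 (z) mm, about 0.18 kg, lying loose in the channel before the guard, its +x pointing about along the feed. Origin at the centre of its underside.
- bar_front (a point): Middle of the lower front edge of the nougat bar (60 mm ahead of its origin along its x): the end that goes in first and meets the stop. Axes as the bar's.
- bar_back (a point): Middle of the lower back edge of the nougat bar (60 mm behind its origin): the end face the stick pushes on.
- stick: Green plastic push stick, about 0.16 kg. Flat sole bar 175 x 24 x 16 mm from x=-45 to +130 mm of its origin; on it an upright handle 46 (x) x 20 (y) mm that rises to 76 mm above the sole. Origin on the underside below the handle's centre. The toe, a flat end at x=+130 mm, does the pushing. Take it by the handle across y, some 50 mm above the sole.
- stick_toe (a point): Lower middle of the stick's flat toe, 130 mm ahead of the stick's origin along its x.
- stick_mid (a point): Middle of the length of the stick's sole, on its underside, 42.5 mm ahead of the stick's origin along its x.
- mat: Fixed flat blue mat, 280 (x) x 130 (y) x 3 mm, the stick's place. Origin at the centre of its underside.
- ring_mould: Bystander: loose steel ring, 70 mm across, 30 mm high. Origin at the underside's centre.
- fruit_jar: Bystander: loose amber jar, 70 mm across, 100 mm high. Origin at the underside's centre.
- bowl: Bystander: loose white bowl, 120 mm across, 50 mm high. Origin at the underside's centre.
- spare_bar: Bystander: a second nougat bar of the same look and size lying on the table beyond the portioner, to be left alone. Origin at the underside's centre.
- brush: Bystander: loose pastry brush, 220 mm long, lying along its x. Origin at the underside's centre.
- cup: Bystander: loose steel cup, 80 mm across, 80 mm high. Origin at the underside's centre.
Mind the look-alikes: they are no part of the job. Of the things that look like the stick, the smaller one is meant. Leave any black look-alike of the bar alone.

How it is judged:
By the outcome, as a careful person would: the job done as asked, in the order asked, and still so for the second after the job is handed in, with the robot touching nothing.
It also fails if it takes over 61 s, if anything falls off the work surface, if the arm or the gripper's body presses on something with over 40 N, if the wrist force passes 120 N, or if a joint passes its speed limit or range.

## Working session

There is one attempt and no reset: what is moved stays moved. The work goes in short steps, Python scripts to look and compute and a tool call to move; the robot and the scene stay as the last step left them, time stands still between calls to the robot, and variables do not carry over. Pictures are saved under pics/ and viewed, and the job is handed in when it is done.

Besides the shell and the picture viewer there is one more tool, called as name(argument=value, ...), one argument or row to a line, values as JSON. drive_tool: Moves the arm, as the interface text tells. Its arguments: {"type":"object","properties":{"commands":{"type":"array","items":{"type":"array","items":{"type":"number"}}}},"required":["commands"]}

```bash
ls; mkdir -p pics
python3 - <<'E'
from station import r
import cv2,json
s=r.state();print(s['t'],s['ee_pos'],s['orientation'],s['force'],s['opening'])
for n in ['scene','top','wrist']:
    c=r.capture(n);cv2.imwrite(f'pics/{n}0.png',c['color']);print(n,{k:(v if k!='color' else None) for k,v in c.items()})
E
```

```text
pics
0.0 [ 0.18723773 -0.49019404  0.21297763] [-3.14038025e+00 -2.62666793e-04  3.64765570e-01] [ 0.11967622 -0.41632843 -0.02768208] 0.08803506674478152
scene {'color': None, 'fx': 514.7270328371943, 'fy': 514.7270328371943, 'cx': 321.51750304647203, 'cy': 237.01622034828722, 'xyz': array([ 1.06541664, -0.74191007,  1.02859518]), 'attitude': array([0.73698604, 0.01871874, 0.67481193])}
top {'color': None, 'fx': 556.1394183793939, 'fy': 556.1394183793939, 'cx': 322.2800753721715, 'cy': 234.00048759270078, 'xyz': array([ 0.21782006, -0.05317002,  1.4643873 ]), 'attitude': array([ 1.80527716e-01,  4.47756017e-04, -1.57454456e+00])}
wrist {'color': None, 'fx': 409.751875963715, 'fy': 409.751875963715, 'cx': 319.6513134524655, 'cy': 240.23255071710432, 'hand_eye': array([[-1.70184297e-03,  9.47903119e-01,  3.18554203e-01,
         8.17456691e-02],
       [ 9.99998533e-01,  1.55088064e-03,  7.27524153e-04,
         2.77109384e-04],
       [ 1.95582868e-04,  3.18554973e-01, -9.47904368e-01,
        -1.71045338e-01],
       [ 0.00000000e+00,  0.00000000e+00,  0.00000000e+00,
         1.00000000e+00]])}
```

View pics/scene0.png

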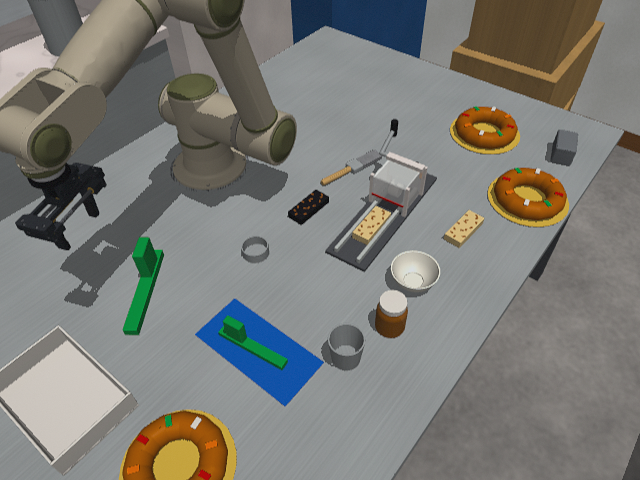

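View pics/top0.png

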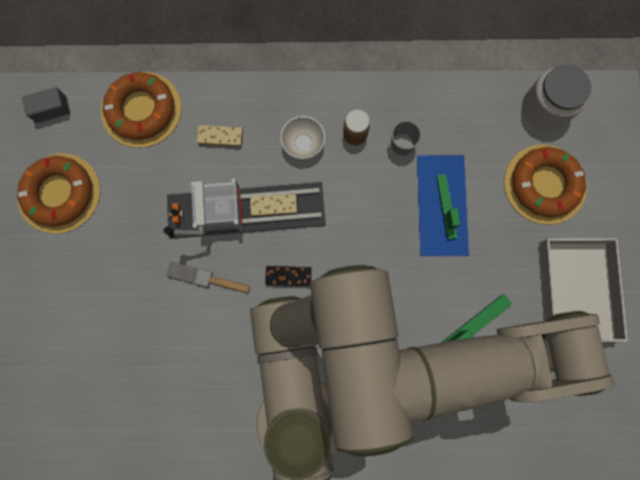

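View pics/wrist0.png

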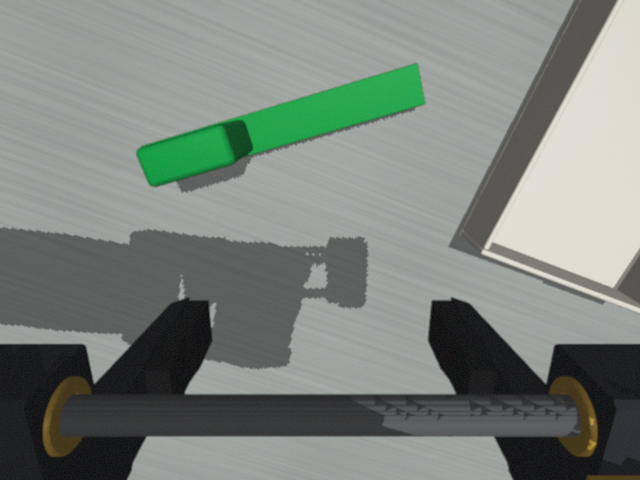

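Look-alikes. Sticks: small green one on the mat (top 447,205; scene 253,345) and a larger green one on the bare table (top 475,320; scene 145,290). Bars: cream one in the channel (top 273,204), spare cream one (top 220,135) and a black one (top 288,276). I choose the small stick on the mat and the cream bar in the channel. Next is a close crop to check both.

```bash
cat > h.py <<'E'
import numpy as np,cv2
from scipy.spatial.transform import Rotation as Ro
def cam(c,s=None):
    K=np.array([[c['fx'],0,c['cx']],[0,c['fy'],c['cy']],[0,0,1]])
    if 'hand_eye' in c:
        T=np.eye(4);T[:3,:3]=Ro.from_euler('xyz',s['orientation']).as_matrix();T[:3,3]=s['ee_pos']
        M=T@c['hand_eye'];return K,M[:3,:3],M[:3,3]
    return K,Ro.from_euler('xyz',c['attitude']).as_matrix(),np.array(c['xyz'])
def proj(C,P):
    K,R,t=C;p=(np.atleast_2d(P)-t)@R;p=p*[1,-1,-1];q=p@K.T;return q[:,:2]/q[:,2:]
def ray(C,uv,z):
    K,R,t=C;uv=np.atleast_2d(uv).astype(float)
    d=np.c_[uv,np.ones(len(uv))]@np.linalg.inv(K).T*[1,-1,-1]@R.T
    return t+d*((z-t[2])/d[:,2])[:,None]
E
python3 - <<'E'
import cv2
a=cv2.imread('pics/top0.png')
def crop(im,x,y,w,h,k,n): cv2.imwrite(n,cv2.resize(im[y:y+h,x:x+w],None,fx=k,fy=k,interpolation=cv2.INTER_CUBIC))
crop(a,160,170,180,80,4,'pics/t_port.png')
crop(a,405,145,80,120,5,'pics/t_mat.png')
b=cv2.imread('pics/scene0.png')
crop(b,320,140,130,140,4,'pics/s_port.png')
crop(b,190,290,140,120,5,'pics/s_mat.png')
E
```

```text
(no output)
```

View pics/t_port.png

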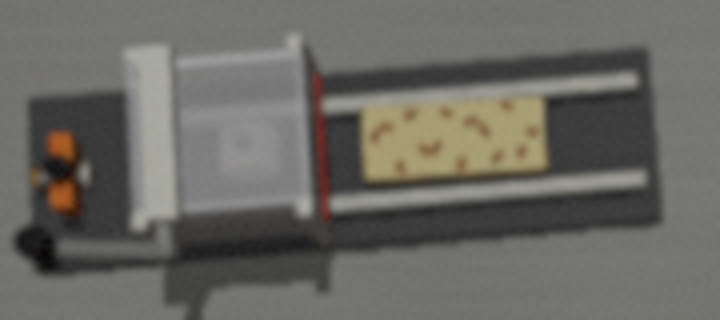

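View pics/t_mat.png

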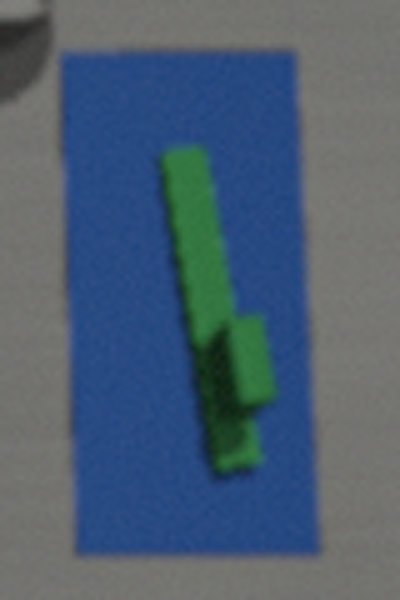

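View pics/s_port.png

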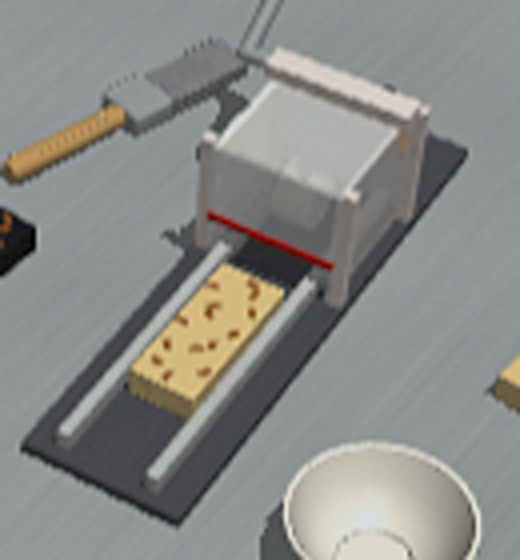

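View pics/s_mat.png

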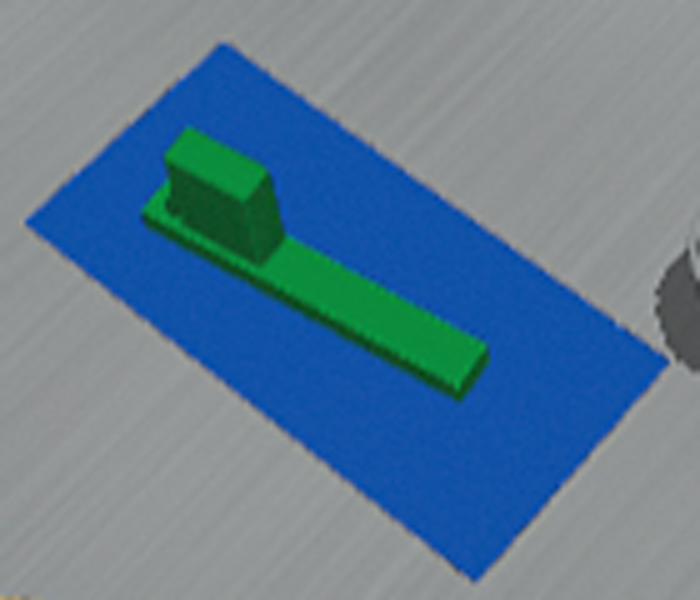

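```bash
cat > fit0.py <<'E'
from h import *
from station import r
from scipy.optimize import least_squares
S=cam(r.capture('scene'));T=cam(r.capture('top'))
def un(p,x0,y0,k): return (np.array(p,float)+.5)/k-.5+[x0,y0]
tp=lambda *p:un(p,160,170,4); tm=lambda *p:un(p,405,145,5); sp=lambda *p:un(p,320,140,4); sm=lambda *p:un(p,190,290,5)
def fit(name,obs,x0,z):
    # obs: list (cam, model pts Nx3 , px)
    def res(q):
        c,s=np.cos(q[2]),np.sin(q[2]);R=np.array([[c,-s,0],[s,c,0],[0,0,1]])
        return np.concatenate([(proj(C,np.array(M)@R.T+[q[0],q[1],z])-P).ravel() for C,M,P in obs])
    o=least_squares(res,x0,loss='soft_l1');print(name,np.round(o.x,4),'res',np.round(o.fun if 0 else res(o.x),1));return o.x
b=.012
fit('port',[(T,[[-.22,.06,b],[-.22,-.06,b],[.2,-.06,b]],tp((660,222),(645,50),(30,97))),
 (S,[[-.22,.06,b],[-.22,-.06,b],[.2,-.06,b]],sp((22,450),(178,525),(467,152)))],[.42,.1,1.57],0)
h=.024
fit('bar',[(T,[[.06,-.025,h],[-.06,-.025,h],[-.06,.025,h],[.06,.025,h]],tp((362,98),(547,95),(547,172),(363,183))),
 (S,[[-.06,.025,h],[-.06,-.025,h],[.06,-.025,h],[.06,.025,h]],sp((130,373),(190,405),(285,290),(230,263)))],[.42,.05,1.57],.012)
m=.003
fit('mat',[(T,[[.14,.065,m],[.14,-.065,m],[-.14,-.065,m],[-.14,.065,m]],tm((62,53),(296,50),(320,553),(77,555))),
 (S,[[-.14,-.065,m],[.14,-.065,m],[.14,.065,m],[-.14,.065,m]],sm((26,222),(475,582),(668,362),(224,42)))],[.42,-.4,0],0)
a,H=.016,.076
fit('stick',[(T,[[.023,.01,H],[.023,-.01,H],[-.023,-.01,H],[-.023,.01,H],[.13,.012,a],[.13,-.012,a],[-.045,-.012,a]],tm((230,318),(263,314),(275,400),(240,410),(162,153),(205,147),(260,462))),
 (S,[[.13,.012,a],[.13,-.012,a],[.13,-.012,0],[-.023,.01,H],[-.023,-.01,H],[.023,-.01,H],[.023,.01,H]],sm((488,350),(460,388),(460,402),(187,126),(165,155),(245,200),(268,172)))],[.42,-.4,0.1],.003)
# disc & stop
print('stop knob/disc z~', ray(T,tp((82,172)),.03),'blk face', ray(T,tp((77,160)),.042))
for n,p,z in [('ring scene',(255,248),.0),('bowl',(415,270),0.03),('jar',(391,330),0),('cup',(345,365),0),('brushend',(325,182),0)]: print(n,ray(S,[p],z))
E
python3 fit0.py
```

```text
port [0.5505 0.1604 1.6517] res [ 1.5 -0.6  1.4 -1.  -0.4  0.  -0.6 -2.3 -0.  -1.3  0.5 -0.9]
bar [0.5606 0.0749 1.6072] res [ 0.4  1.1 -0.5  0.1  0.1 -0.7  0.5 -1.7 -0.6 -1.5  0.4 -1.3  0.9  0.7
 -0.9 -0.1]
mat [ 0.5649 -0.3782 -0.0044] res [-0.1 -0.7  0.5 -0.1  0.5  0.5  0.1  0.1 -0.5 -0.3  0.2  0.1  0.7 -0.2
  0.1 -0.5]
stick [ 0.5153 -0.3921  0.1278] res [-0.9 -0.1  0.3 -0.4  1.  -0.   0.2 -1.   0.2 -0.4  0.3 -0.4  0.7  0.
  0.1 -1.2 -0.5 -0.2  0.   0.5  0.3 -1.1 -1.  -0.3 -0.2 -0.   0.8 -1.3]
stop knob/disc z~ [[0.53843187 0.32165138 0.03      ]] blk face [[0.5438134  0.32213174 0.042     ]]
ring scene [[ 0.35180523 -0.16371935  0.        ]]
bowl [[0.73557743 0.00941209 0.03      ]]
jar [[ 0.77561055 -0.15333472  0.        ]]
cup [[ 0.74551352 -0.29020243  0.        ]]
brushend [[0.33657751 0.15484543 0.        ]]
```

drive_tool(
  commands=[
    [48, 4, 0, 0, 100],
    [48, 4, 0, 0, 100],
    [48, 4, 0, 0, 100],
    [48, 4, 0, 0, 100],
    [48, 4, 0, 0, 100],
    [48, 4, 0, 0, 100],
    [40, 2, 0, 0.1, 100],
    [15, 0, 0, 0.14, 100],
    [0, 0, 0, 0, 100],
  ],
)

```text
t: 1.38
ee_pos: [0.5275, -0.3905, 0.2111]
orientation: [-3.139, 0.002, 0.117]
force: [0.1, 0.2, -0.9]
opening: 0.088
```

```bash
cat > shot.py <<'E'
import sys
from h import *
from station import r
import pickle
def shot(n,cams=('wrist',)):
    s=r.state();out={}
    for c in cams:
        d=r.capture(c);cv2.imwrite(f'pics/{c}_{n}.png',d['color']);out[c]=(cam(d,s),d['color'])
    pickle.dump((s,out),open(f'pics/{n}.pkl','wb'));return s,out
if __name__=='__main__':
    s,_=shot(sys.argv[1],sys.argv[2].split(','));print(s['t'],s['ee_pos'],s['orientation'],s['force'])
E
python3 shot.py a wrist,top
```

```text
1.375 [ 0.52746756 -0.39053004  0.21110739] [-3.13909480e+00  1.67538328e-03  1.17420335e-01] [ 0.13288172  0.23654473 -0.93578244]
```

View pics/wrist_a.png

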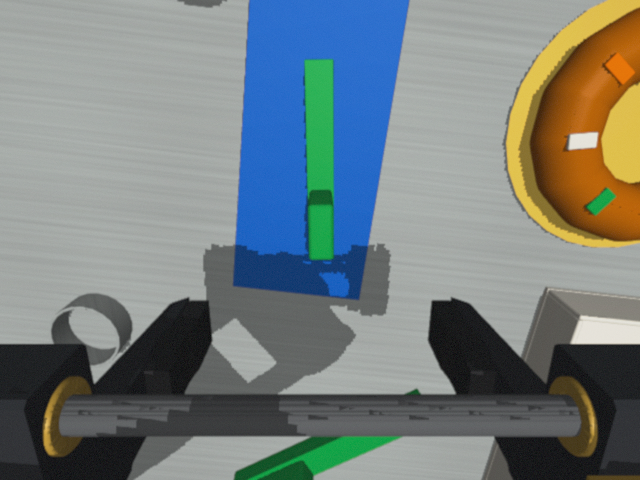

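View pics/top_a.png

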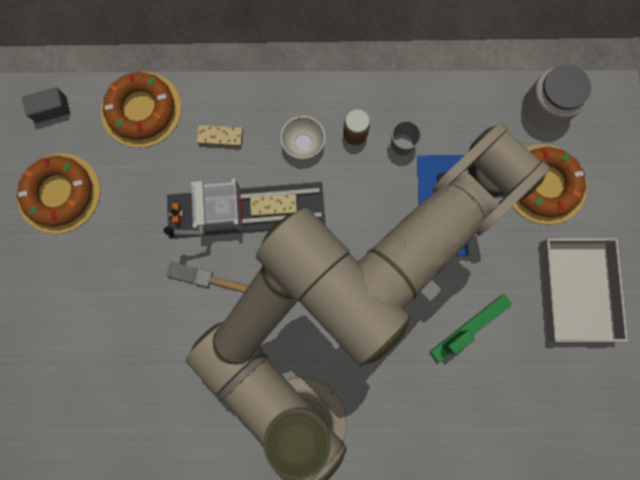

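Run:
```python
from h import *
import pickle
from scipy.optimize import least_squares
s,o=pickle.load(open('pics/a.pkl','rb'));C,im=o['wrist']
cv2.imwrite('pics/a_crop.png',cv2.resize(im[40:280,220:420],None,fx=2.5,fy=2.5))
hsv=cv2.cvtColor(im,cv2.COLOR_BGR2HSV)
a,H=.016,.076
M=np.array([[.13,.012,a],[.13,-.012,a],[.023,.01,H],[.023,-.01,H],[-.023,-.01,H],[-.023,.01,H]])
P=np.array([(304.5,59.5),(333,59.5),(309,205),(332,205),(332.5,259.5),(309.5,259.5)])
def res(q):
    c,n=np.cos(q[2]),np.sin(q[2]);R=np.array([[c,-n,0],[n,c,0],[0,0,1]])
    return (proj(C,M@R.T+[q[0],q[1],.003])-P).ravel()
q=least_squares(res,[.515,-.392,.128]);print(q.x,np.round(q.fun,1))
M=np.array([[-.14,.065,.003],[-.14,-.065,.003]]);print('mat near corners',ray(C,[(233.5,286),(360,299)],.003))
```

```text
[ 0.51299299 -0.39312152  0.12868651] [-0.4 -0.6  0.6 -1.  -1.8 -0.3  1.5 -0.6  1.2  1.4 -1.   1.6]
mat near corners [[ 0.42289014 -0.3144743   0.003     ]
 [ 0.42340671 -0.4441477   0.003     ]]
```

View pics/a_crop.png

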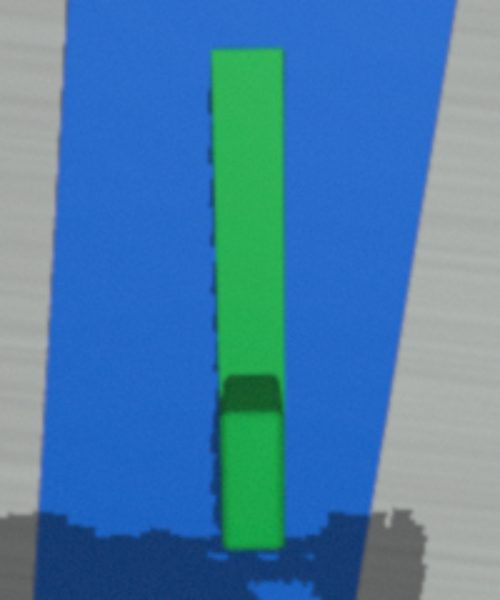

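drive_tool(
  commands=[
    [-13.6, 0.4, 20, -0.011, 100],
    [0, 0, 40, 0, 100],
    [0, 0, 40, 0, 100],
    [0, 0, 35, 0, 100],
    [0, 0, 20, 0, 100],
    [0, 0, 8, 0, 100],
    [0, 0, 0, 0, 100],
  ],
)

```text
t: 2.35
ee_pos: [0.5066, -0.3975, 0.0468]
orientation: [3.14, 0.0, 0.137]
force: [0.2, 0.3, 1.2]
opening: 0.0883
```

drive_tool(
  commands=[
    [8, -3.9, 8, 0.009, 100],
    [0, 0, 5, 0, 100],
    [0, 0, 0, 0, 100],
  ],
)

```text
t: 2.72
ee_pos: [0.515, -0.393, 0.035]
orientation: [3.138, -0.002, 0.128]
force: [0.3, -0.3, -0.8]
opening: 0.0882
```

```bash
python3 shot.py b wrist,scene
```

```text
2.725 [ 0.51504671 -0.39295627  0.03501274] [ 3.13771555e+00 -1.61461045e-03  1.27686831e-01] [ 0.31364734 -0.27232387 -0.82701534]
```

View pics/wrist_b.png

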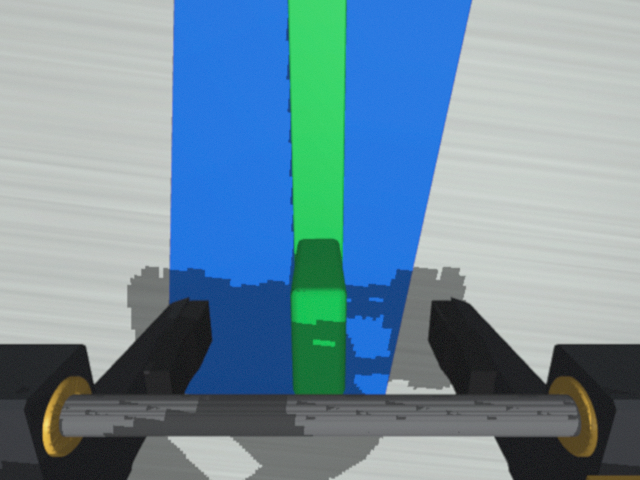

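The image shows the handle centred between the fingers (columns 292–346, fingers at 210 and 430). Closing.

drive_tool(
  commands=[
    [0, 0, 0, 0, 20],
    [0, 0, 0, 0, 10],
    [0, 0, 0, 0, 0],
    [0, 0, 0, 0, 0],
    [0, 0, 0, 0, 0],
    [0, 0, 0, 0, 0],
    [0, 0, 0, 0, 0],
    [0, 0, 0, 0, 0],
  ],
)

```text
t: 3.82
ee_pos: [0.5151, -0.3934, 0.0359]
orientation: [3.137, -0.002, 0.128]
force: [-0.2, -1.0, -0.3]
opening: 0.0197
```

drive_tool(
  commands=[
    [0, 0, -10, 0, 0],
    [0, 0, -25, 0, 0],
    [0, 0, -40, 0, 0],
    [0, 0, -40, 0, 0],
    [0, 0, -10, 0, 0],
    [0, 0, 0, 0, 0],
  ],
)

```text
t: 4.58
ee_pos: [0.5141, -0.3921, 0.1647]
orientation: [3.139, -0.001, 0.128]
force: [0.4, -0.4, -1.9]
opening: 0.0197
```

```bash
python3 shot.py c wrist,scene
```

```text
4.575 [ 0.51409649 -0.39213534  0.16465172] [ 3.13890469e+00 -5.81609031e-04  1.27513931e-01] [ 0.35113799 -0.43107211 -1.86054086]
```

View pics/scene_c.png

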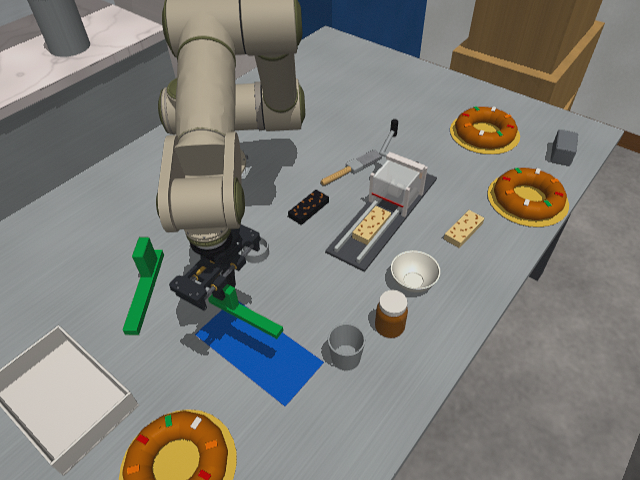

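View pics/wrist_c.png

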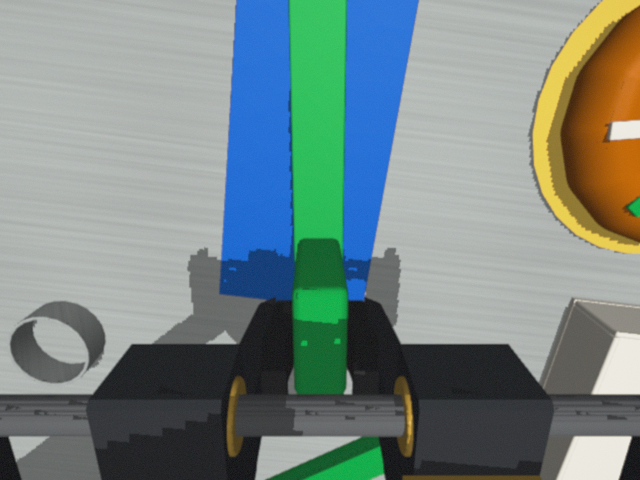

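The stick is lifted and level, with the handle at column 320 between the pads. Carrying it to behind the bar.

drive_tool(
  commands=[
    [8, -20, 0, 0, 0],
    [15, -42, 0, 0, 0],
    [15, -42, 0, 0, 0],
    [15, -42, 0, 0, 0],
    [15, -42, 0, 0, 0],
    [15, -40, 0, 0, 0],
    [8, -20, 0, 0, 0],
    [0, 0, 0, -0.16, 0],
    [0, 0, 0, -0.17, 0],
    [0, 0, 0, -0.17, 0],
  ],
)

```text
t: 5.92
ee_pos: [0.5698, -0.11, 0.153]
orientation: [-3.123, 0.006, 0.649]
force: [0.3, 1.4, -1.1]
opening: 0.0195
```

drive_tool(
  commands=[
    [0, 0, 0, -0.17, 0],
    [0, 0, 0, -0.17, 0],
    [0, 0, 0, -0.17, 0],
    [0, 0, 0, -0.17, 0],
    [0, 0, 0, -0.17, 0],
    [0, 0, 0, -0.16, 0],
    [0, 0, 0, 0, 0],
  ],
)

```text
t: 6.8
ee_pos: [0.5655, -0.0989, 0.1463]
orientation: [-3.116, -0.021, 1.698]
force: [0.0, 0.2, -0.9]
opening: 0.02
```

```bash
python3 shot.py d wrist,top,scene
```

```text
6.8 [ 0.56548421 -0.09890611  0.14627069] [-3.11629151 -0.02107385  1.69771812] [ 0.04481849  0.21662057 -0.93884134]
```

View pics/wrist_d.png

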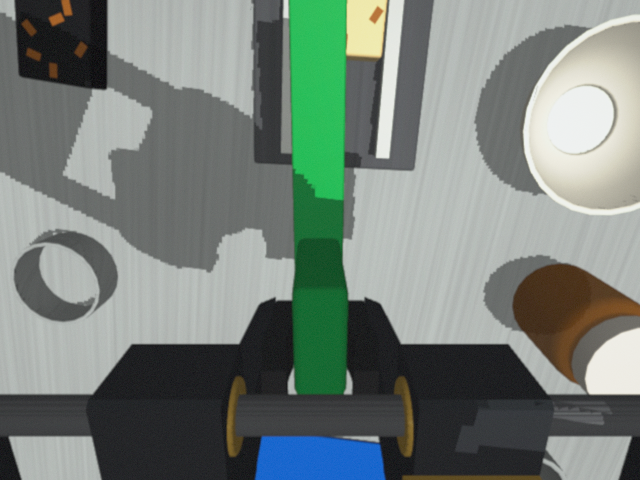

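View pics/scene_d.png

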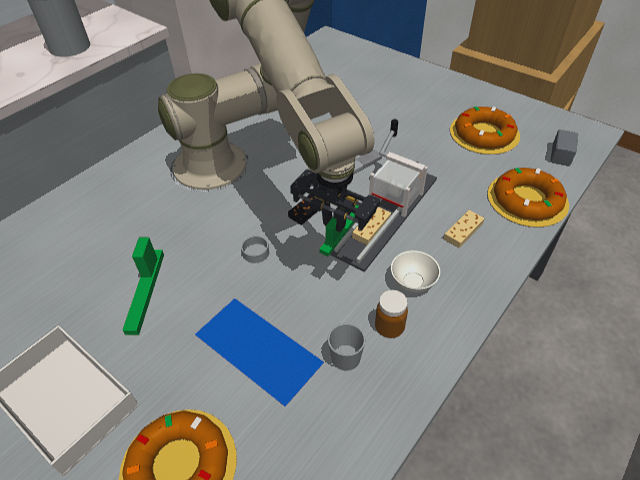

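Run:
```python
from h import *
import pickle
for n in 'abcd':
    s,o=pickle.load(open(f'pics/{n}.pkl','rb'))
    R=Ro.from_euler('xyz',s['orientation']).as_matrix();print(n,'toolz',np.round(R[:,2],4),'toolx',np.round(R[:,0],4))
C,im=o['wrist']
cv2.imwrite('pics/d_crop.png',cv2.resize(im[0:200,230:450],None,fx=3.5,fy=3))
p=ray(C,[(254,161.5),(414.5,170)],.012);print(p); d=p[0]-p[1];print('width',np.hypot(*d[:2]),'mid',p.mean(0),'yaw',np.arctan2(d[1],d[0])-np.pi/2)
print('railR end',ray(C,[(376,157),(389.5,159)],.026))
print('bar back right top',ray(C,[(380,57)],.036))
im=o['top'][1];cv2.imwrite('pics/d_top.png',cv2.resize(im[160:260,150:350],None,fx=4,fy=4,interpolation=cv2.INTER_CUBIC))
```

```text
a toolz [-0.002   0.0023 -1.    ] toolx [ 0.9931  0.1172 -0.0017]
b toolz [ 0.0021 -0.0036 -1.    ] toolx [0.9919 0.1273 0.0016]
c toolz [ 9.0e-04 -2.6e-03 -1.0e+00] toolx [9.919e-01 1.272e-01 6.000e-04]
d toolz [-0.0278  0.0177 -0.9995] toolx [-0.1266  0.9917  0.0211]
[[ 0.50679621 -0.06211952  0.012     ]
 [ 0.62573905 -0.05301806  0.012     ]]
width 0.11929054750861907 mid [ 0.56626763 -0.05756879  0.012     ] yaw -4.636018175836328
railR end [[ 0.59423945 -0.04605419  0.026     ]
 [ 0.60384973 -0.04621033  0.026     ]]
bar back right top [[0.58516519 0.01668343 0.036     ]]
```

View pics/d_crop.png

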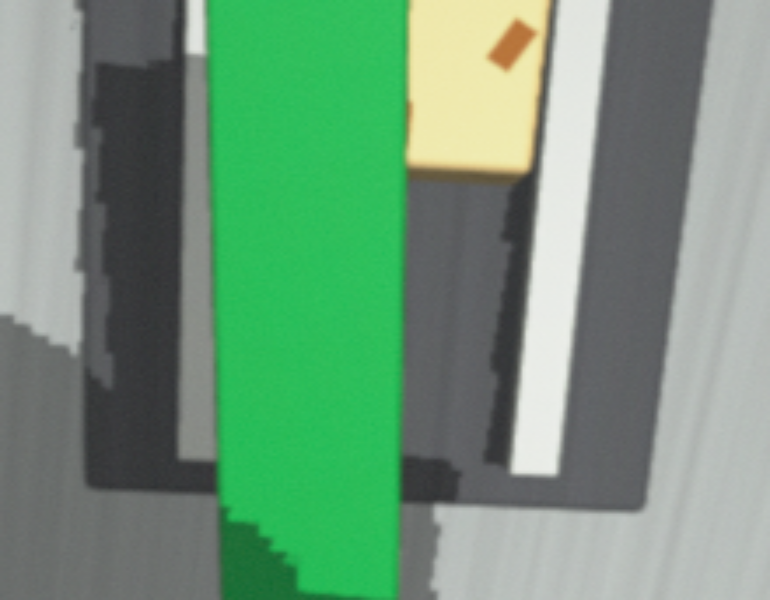

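drive_tool(
  commands=[
    [-10, 1, 0, 0.02, 0],
    [-15, 1, 0, 0.02, 0],
    [-12, 1, 10, 0.01, 0],
    [-3, 0, 15, 0, 0],
    [0, 0, 15, 0, 0],
    [0, 0, 10, 0, 0],
    [0, 0, 0, 0, 0],
  ],
)

```text
t: 7.82
ee_pos: [0.5709, -0.141, 0.0906]
orientation: [-3.113, -0.02, 1.638]
force: [-0.8, -0.1, -0.8]
opening: 0.0196
```

drive_tool(
  commands=[
    [0, 1.5, 12, -0.006, 0],
    [0, 1.5, 14, -0.005, 0],
    [0, 0, 10, 0, 0],
    [0, 0, 4, 0, 0],
    [0, 0, 1, 0, 0],
    [0, 0, 0, 0, 0],
  ],
)

```text
t: 8.57
ee_pos: [0.5733, -0.1397, 0.0473]
orientation: [-3.115, -0.02, 1.65]
force: [0.4, 0.0, -1.6]
opening: 0.0197
```

```bash
python3 shot.py e wrist,scene
python3 - <<'E'
import cv2
b=cv2.imread('pics/scene_e.png');cv2.imwrite('pics/e_s.png',cv2.resize(b[160:320,290:450],None,fx=4,fy=3.7,interpolation=cv2.INTER_CUBIC))
E
```

```text
8.575 [ 0.57330498 -0.13968726  0.04729963] [-3.11490541 -0.02015395  1.65004386] [ 0.37721141  0.02802055 -1.62630985]
```

View pics/wrist_e.png

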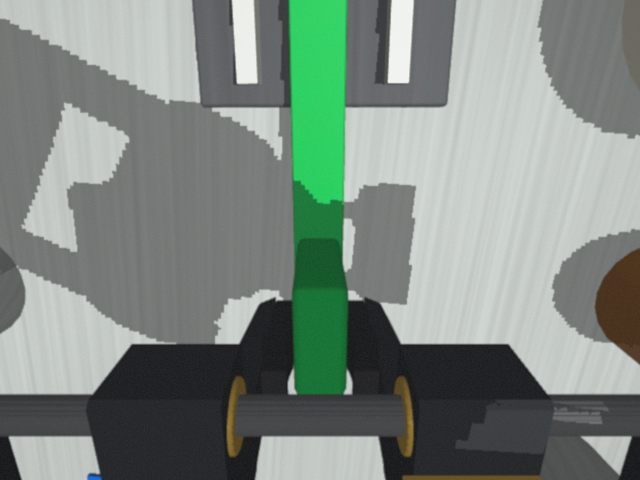

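View pics/e_s.png

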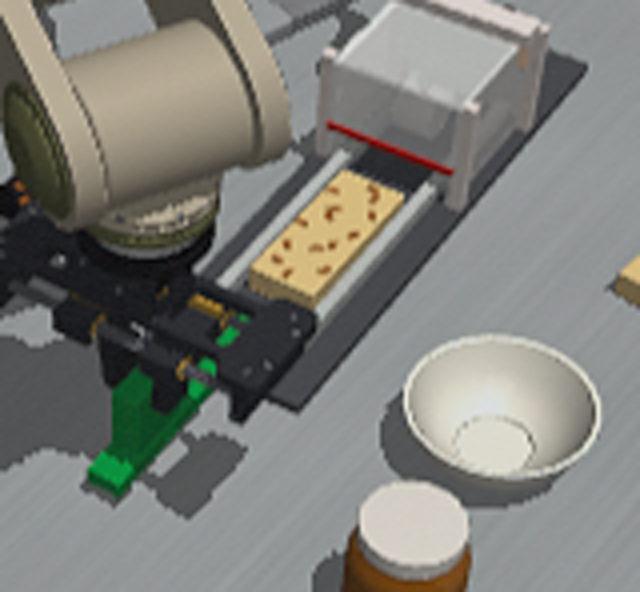

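drive_tool(
  commands=[
    [4, 0, 0.1, 0, 0],
    [5, 0, 0.1, 0, 0],
    [5, 0, 0.1, 0, 0],
    [5, 0, 0.1, 0, 0],
    [4, 0, 0.1, 0, 0],
    [4, 0, 0.1, 0, 0],
    [4, 0, 0.1, 0, 0],
  ],
)

```text
t: 9.55
ee_pos: [0.5713, -0.1072, 0.0483]
orientation: [-3.117, -0.018, 1.65]
force: [1.3, -2.7, -0.2]
opening: 0.0195
```

```bash
python3 shot.py f wrist,scene
python3 - <<'E'
import cv2
b=cv2.imread('pics/scene_f.png');cv2.imwrite('pics/f_s.png',cv2.resize(b[140:300,300:460],None,fx=4,fy=3.7,interpolation=cv2.INTER_CUBIC))
E
```

```text
9.55 [ 0.57132805 -0.10724455  0.0483168 ] [-3.11706996 -0.01823505  1.65015541] [ 1.28693686 -2.69732116 -0.19407653]
```

View pics/wrist_f.png

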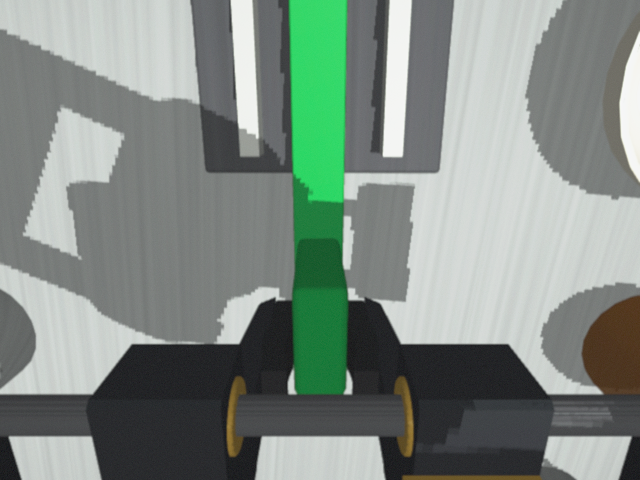

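View pics/f_s.png

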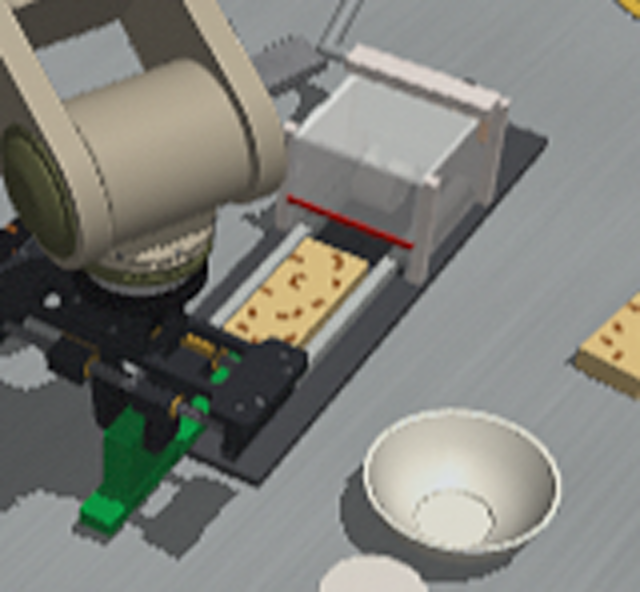

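drive_tool(
  commands=[
    [5, 0, 0.2, 0, 0],
    [5, 0, 0.2, 0, 0],
    [5, 0, 0.2, 0, 0],
    [5, 0, 0.2, 0, 0],
    [5, 0, 0.2, 0, 0],
    [5, 0, 0.2, 0, 0],
    [5, 0, 0.2, 0, 0],
    [5, 0, 0.2, 0, 0],
  ],
)

```text
t: 10.65
ee_pos: [0.568, -0.065, 0.0477]
orientation: [-3.117, -0.018, 1.65]
force: [-0.5, -3.0, -0.4]
opening: 0.0196
```

```bash
python3 shot.py g top,scene
python3 - <<'E'
import cv2
b=cv2.imread('pics/scene_g.png');cv2.imwrite('pics/g_s.png',cv2.resize(b[140:300,300:460],None,fx=4,fy=3.7,interpolation=cv2.INTER_CUBIC))
b=cv2.imread('pics/top_g.png');cv2.imwrite('pics/g_t.png',cv2.resize(b[170:250,155:345],None,fx=4,fy=4,interpolation=cv2.INTER_CUBIC))
E
```

```text
10.65 [ 0.56799583 -0.06496014  0.04766742] [-3.11739893 -0.01791492  1.65012492] [-0.4516137  -3.00419676 -0.40903898]
```

View pics/g_t.png

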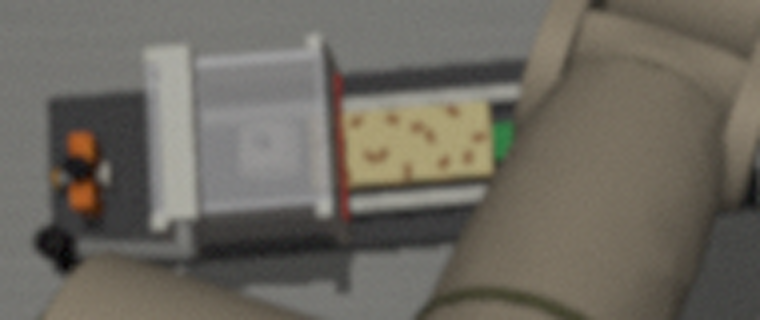

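View pics/g_s.png

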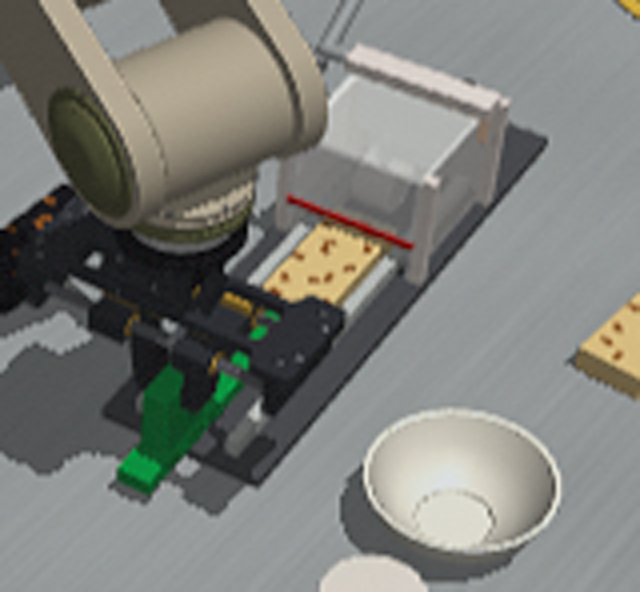

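drive_tool(
  commands=[
    [4, 0, 0.1, 0, 0],
    [4, 0, 0.1, 0, 0],
    [4, 0, 0.1, 0, 0],
  ],
)

```text
t: 11.12
ee_pos: [0.5668, -0.0523, 0.0474]
orientation: [-3.117, -0.018, 1.65]
force: [0.5, -9.2, 2.8]
opening: 0.0193
```

drive_tool(
  commands=[
    [4, 0, 0.1, 0, 0],
    [4, 0, 0.1, 0, 0],
  ],
)

```text
t: 11.38
ee_pos: [0.5673, -0.0462, 0.0484]
orientation: [-3.12, -0.013, 1.651]
force: [0.5, -7.0, 1.8]
opening: 0.0196
```

drive_tool(
  commands=[
    [4, 0, 0.1, 0, 0],
    [4, 0, 0.1, 0, 0],
  ],
)

```text
t: 11.62
ee_pos: [0.5672, -0.0394, 0.049]
orientation: [-3.121, -0.01, 1.651]
force: [-0.0, -5.8, 0.1]
opening: 0.02
```

drive_tool(
  commands=[
    [4, 0, 0.1, 0, 0],
    [4, 0, 0.1, 0, 0],
    [4, 0, 0.1, 0, 0],
    [4, 0, 0.1, 0, 0],
  ],
)

```text
t: 12.12
ee_pos: [0.5666, -0.0252, 0.0496]
orientation: [-3.123, -0.005, 1.652]
force: [1.2, -4.6, -0.0]
opening: 0.0197
```

Run:
```python
from h import *
import pickle
s,o=pickle.load(open('pics/g.pkl','rb'));C,im=o['top']
cv2.imwrite('pics/g_stop.png',cv2.resize(im[190:235,150:200],None,fx=14,fy=13,interpolation=cv2.INTER_CUBIC))
def port(p): d=p[:,:2]-[.55,.161];u=np.array([-.0781,.9969]);n=np.array([-.9969,-.0781]);return np.c_[d@u,d@n]
for z in (.024,.033): print(z,port(ray(C,[(182.3,212)],z)))
print('face',port(ray(C,[(179.7,207)],.042)))
```

```text
0.024 [[ 0.15670427 -0.00369884]]
0.033 [[ 0.15455318 -0.00150208]]
face [[ 0.15870635 -0.01329905]]
```

View pics/g_stop.png

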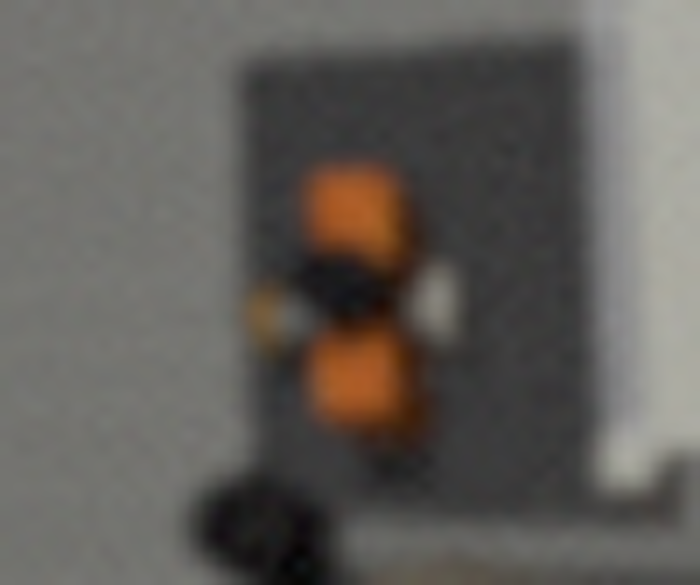

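drive_tool(
  commands=[
    [4, 0, 0.3, 0, 0],
    [4, 0, 0.3, 0, 0],
    [4, 0, 0.3, 0, 0],
    [4, 0, 0.3, 0, 0],
    [4, 0, 0.3, 0, 0],
  ],
)

```text
t: 12.75
ee_pos: [0.5661, -0.008, 0.0497]
orientation: [-3.126, 0.003, 1.653]
force: [-0.7, -7.2, 2.3]
opening: 0.0196
```

```bash
python3 shot.py i wrist,scene
python3 - <<'E'
import cv2
b=cv2.imread('pics/scene_i.png');cv2.imwrite('pics/i_s.png',cv2.resize(b[140:300,300:460],None,fx=4,fy=3.7,interpolation=cv2.INTER_CUBIC))
E
```

```text
12.75 [ 0.56606357 -0.00801631  0.04971473] [-3.12578568e+00  2.80489307e-03  1.65261577e+00] [-0.74278368 -7.23390922  2.322658  ]
```

View pics/wrist_i.png

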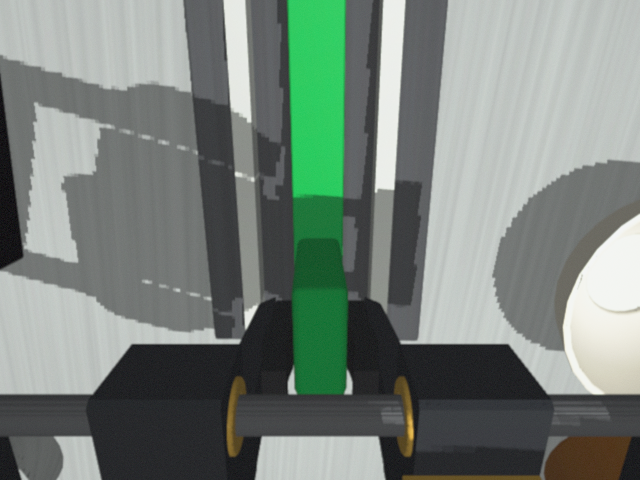

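View pics/i_s.png

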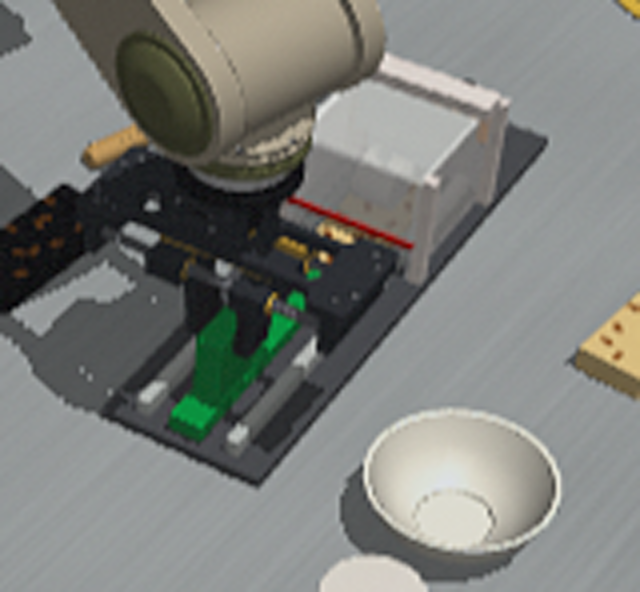

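drive_tool(
  commands=[
    [6, 0, 0.1, 0, 0],
    [6, 0, 0.1, 0, 0],
    [6, 0, 0.1, 0, 0],
  ],
)

```text
t: 13.22
ee_pos: [0.5649, 0.0079, 0.0504]
orientation: [-3.127, 0.008, 1.653]
force: [-0.3, -7.7, 2.5]
opening: 0.0196
```

drive_tool(
  commands=[
    [6, 0, 0.1, 0, 0],
    [6, 0, 0.1, 0, 0],
    [6, 0, 0.1, 0, 0],
  ],
)

```text
t: 13.6
ee_pos: [0.5638, 0.0238, 0.051]
orientation: [-3.127, 0.013, 1.654]
force: [-1.3, -5.9, 2.0]
opening: 0.0197
```

drive_tool(
  commands=[
    [6, 0, 0.2, 0, 0],
    [6, 0, 0.2, 0, 0],
    [6, 0, 0.2, 0, 0],
    [5, 0, 0.2, 0, 0],
  ],
)

```text
t: 14.1
ee_pos: [0.5623, 0.0439, 0.0515]
orientation: [-3.128, 0.02, 1.656]
force: [-1.0, -7.3, 2.1]
opening: 0.0194
```

```bash
python3 shot.py j wrist,top,scene
python3 - <<'E'
import cv2
b=cv2.imread('pics/scene_j.png');cv2.imwrite('pics/j_s.png',cv2.resize(b[140:240,360:460],None,fx=6,fy=6,interpolation=cv2.INTER_CUBIC))
b=cv2.imread('pics/top_j.png');cv2.imwrite('pics/j_t.png',cv2.resize(b[180:245,150:250],None,fx=8,fy=8,interpolation=cv2.INTER_CUBIC))
E
```

```text
14.1 [0.56234368 0.0438526  0.05152406] [-3.12792024  0.02041617  1.65580687] [-0.96662163 -7.27044274  2.10792338]
```

View pics/j_t.png

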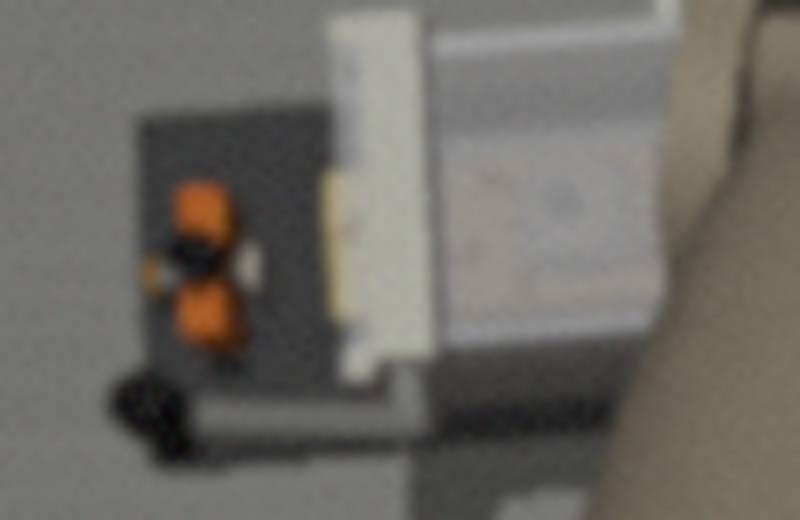

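View pics/j_s.png

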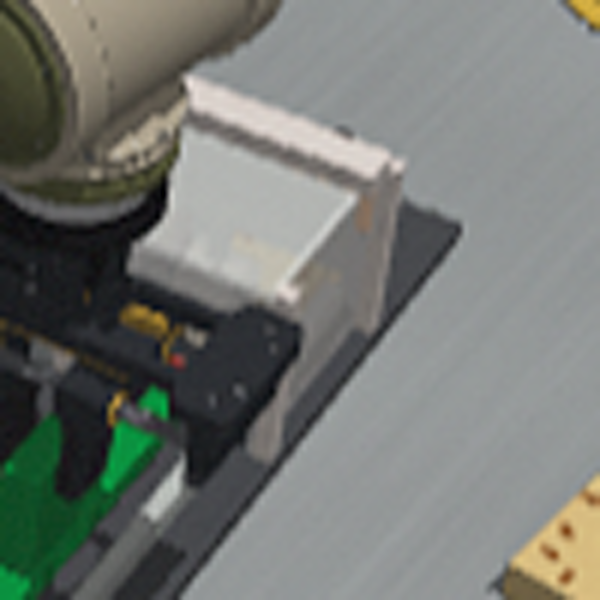

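View pics/wrist_j.png

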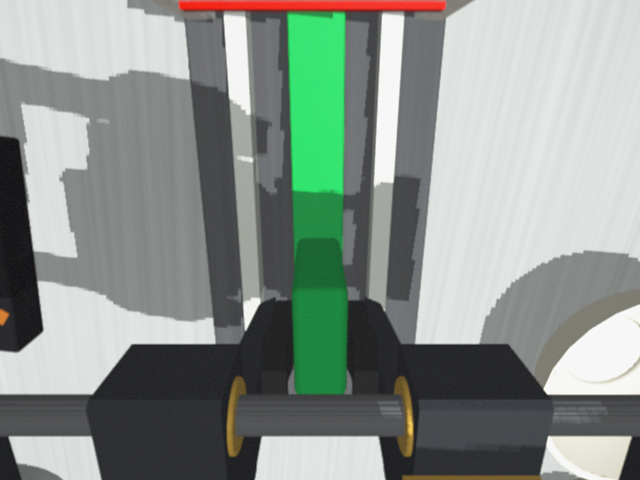

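drive_tool(
  commands=[
    [5, 0, 0, 0, 0],
    [5, 0, 0, 0, 0],
  ],
)

```text
t: 14.5
ee_pos: [0.5617, 0.0533, 0.0515]
orientation: [-3.128, 0.021, 1.655]
force: [-0.6, -6.2, 2.3]
opening: 0.0201
```

drive_tool(
  commands=[
    [4, 0, 0, 0, 0],
  ],
)

```text
t: 14.62
ee_pos: [0.5615, 0.0568, 0.0516]
orientation: [-3.128, 0.023, 1.655]
force: [0.3, -7.2, 1.0]
opening: 0.0196
```

```bash
python3 shot.py k top
python3 - <<'E'
import cv2
b=cv2.imread('pics/top_k.png');cv2.imwrite('pics/k_t.png',cv2.resize(b[195:230,165:205],None,fx=18,fy=16,interpolation=cv2.INTER_CUBIC))
E
```

```text
14.625 [0.56146318 0.05675953 0.05159125] [-3.12847984  0.02255445  1.65545813] [ 0.30884395 -7.23157571  0.99487398]
```

View pics/k_t.png

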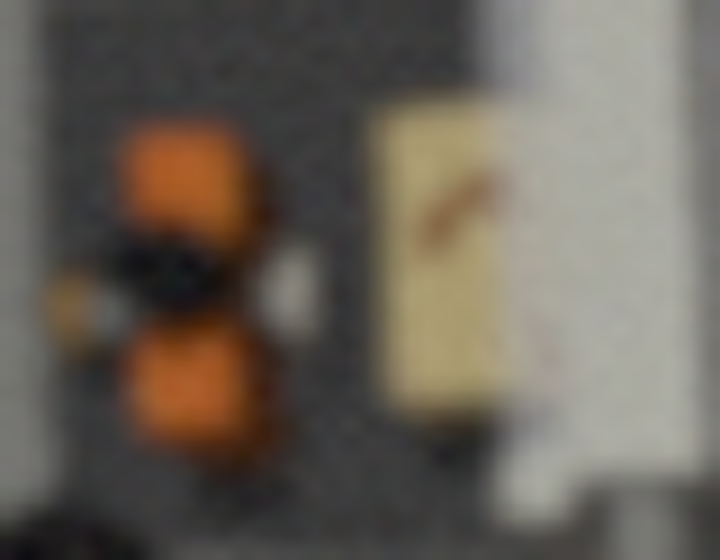

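drive_tool(
  commands=[
    [3, 0, 0, 0, 0],
    [2, 0, 0, 0, 0],
  ],
)

```text
t: 14.92
ee_pos: [0.5612, 0.0609, 0.0519]
orientation: [-3.129, 0.025, 1.656]
force: [0.1, -7.1, 1.8]
opening: 0.0198
```

drive_tool(
  commands=[
    [2, 0, 0, 0, 0],
  ],
)

```text
t: 15.05
ee_pos: [0.5611, 0.0623, 0.052]
orientation: [-3.129, 0.026, 1.656]
force: [0.5, -7.6, 1.7]
opening: 0.0198
```

drive_tool(
  commands=[
    [1.5, 0, 0, 0, 0],
  ],
)

```text
t: 15.18
ee_pos: [0.5611, 0.0632, 0.0522]
orientation: [-3.129, 0.027, 1.656]
force: [0.5, -7.0, 2.0]
opening: 0.0197
```

drive_tool(
  commands=[
    [1.5, 0, 0, 0, 0],
  ],
)

```text
t: 15.3
ee_pos: [0.561, 0.064, 0.0524]
orientation: [-3.129, 0.029, 1.656]
force: [-1.0, -7.0, 2.2]
opening: 0.0199
```

drive_tool(
  commands=[
    [1.5, 0, 0, 0, 0],
  ],
)

```text
t: 15.42
ee_pos: [0.561, 0.0648, 0.0525]
orientation: [-3.129, 0.03, 1.656]
force: [-0.3, -5.9, 1.2]
opening: 0.0193
```

```bash
python3 shot.py l top
python3 - <<'E'
import cv2
b=cv2.imread('pics/top_l.png');cv2.imwrite('pics/l_t.png',cv2.resize(b[195:230,165:205],None,fx=18,fy=16,interpolation=cv2.INTER_CUBIC))
E
```

```text
15.425 [0.56095949 0.06484814 0.05253047] [-3.12871361  0.02991509  1.65641534] [-0.2751802  -5.88427071  1.20255341]
```

View pics/l_t.png

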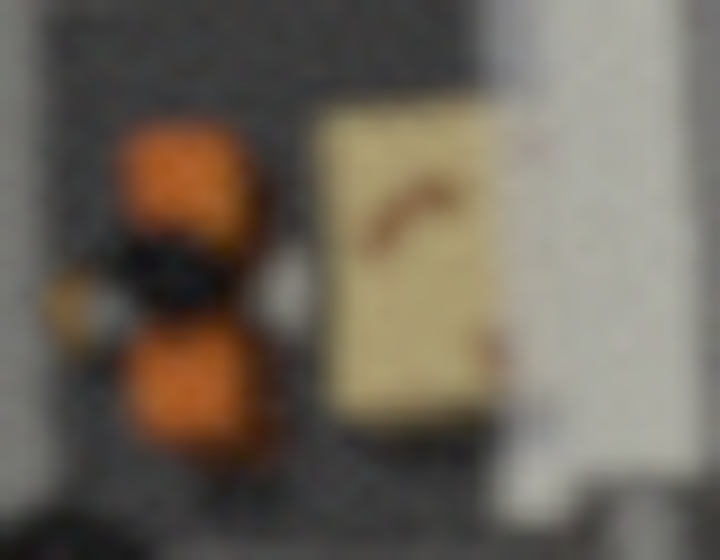

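drive_tool(
  commands=[
    [1.5, 0, 0, 0, 0],
  ],
)

```text
t: 15.6
ee_pos: [0.5609, 0.0657, 0.0527]
orientation: [-3.129, 0.031, 1.657]
force: [-1.0, -6.7, 1.3]
opening: 0.0198
```

drive_tool(
  commands=[
    [1.5, 0, 0, 0, 0],
  ],
)

```text
t: 15.72
ee_pos: [0.5608, 0.0666, 0.0529]
orientation: [-3.129, 0.033, 1.657]
force: [0.2, -6.1, 0.5]
opening: 0.02
```

drive_tool(
  commands=[
    [1.5, 0, 0, 0, 0],
  ],
)

```text
t: 15.85
ee_pos: [0.5608, 0.0674, 0.053]
orientation: [-3.129, 0.034, 1.657]
force: [-1.0, -6.9, 1.5]
opening: 0.0202
```

```bash
python3 shot.py m top
python3 - <<'E'
import cv2
b=cv2.imread('pics/top_m.png');cv2.imwrite('pics/m_t.png',cv2.resize(b[195:230,165:205],None,fx=18,fy=16,interpolation=cv2.INTER_CUBIC))
E
```

```text
15.85 [0.56079428 0.06737549 0.0530297 ] [-3.12867625  0.03377069  1.6567063 ] [-0.95698027 -6.9256096   1.45135078]
```

View pics/m_t.png

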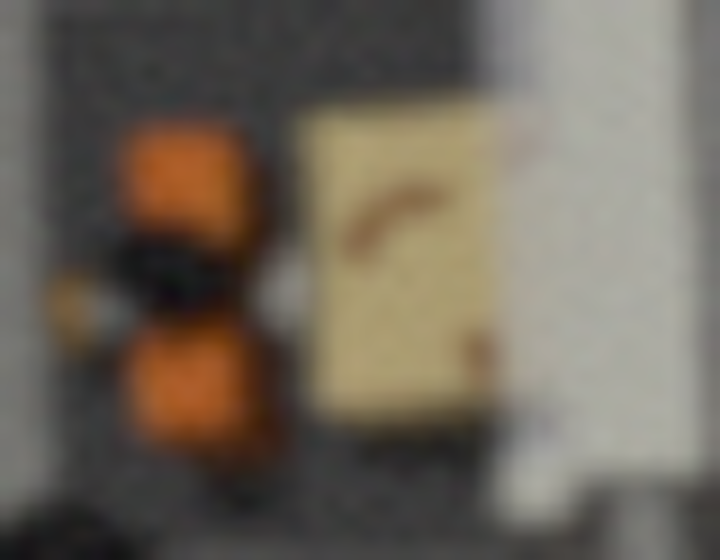

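drive_tool(
  commands=[
    [1.3, 0, 0, 0, 0],
  ],
)

```text
t: 16.02
ee_pos: [0.5607, 0.0681, 0.0532]
orientation: [-3.129, 0.035, 1.657]
force: [-0.1, -6.6, 1.2]
opening: 0.02
```

drive_tool(
  commands=[
    [1.3, 0, 0, 0, 0],
  ],
)

```text
t: 16.15
ee_pos: [0.5607, 0.0687, 0.0534]
orientation: [-3.129, 0.036, 1.657]
force: [-0.1, -6.3, 1.3]
opening: 0.0197
```

drive_tool(
  commands=[
    [1.3, 0, 0, 0, 0],
  ],
)

```text
t: 16.27
ee_pos: [0.5607, 0.0693, 0.0535]
orientation: [-3.129, 0.038, 1.657]
force: [-0.7, -7.1, 1.3]
opening: 0.0196
```

drive_tool(
  commands=[
    [1.3, 0, 0, 0, 0],
  ],
)

```text
t: 16.4
ee_pos: [0.5607, 0.0699, 0.0537]
orientation: [-3.129, 0.039, 1.657]
force: [-0.5, -7.1, 1.8]
opening: 0.0201
```

drive_tool(
  commands=[
    [1.3, 0, 0, 0, 0],
  ],
)

```text
t: 16.52
ee_pos: [0.5607, 0.0704, 0.0539]
orientation: [-3.129, 0.04, 1.657]
force: [0.1, -7.7, 1.7]
opening: 0.0198
```

drive_tool(
  commands=[
    [1.3, 0, 0, 0, 0],
  ],
)

```text
t: 16.65
ee_pos: [0.5607, 0.0708, 0.0541]
orientation: [-3.129, 0.042, 1.657]
force: [-0.0, -7.9, 1.7]
opening: 0.0193
```

```bash
python3 shot.py n top
python3 - <<'E'
import cv2
b=cv2.imread('pics/top_n.png');cv2.imwrite('pics/n_t.png',cv2.resize(b[195:230,165:205],None,fx=18,fy=16,interpolation=cv2.INTER_CUBIC))
E
```

```text
16.65 [0.56068744 0.07083182 0.05414224] [-3.12872458  0.04206984  1.65747766] [-0.01607435 -7.85675971  1.7301381 ]
```

View pics/n_t.png

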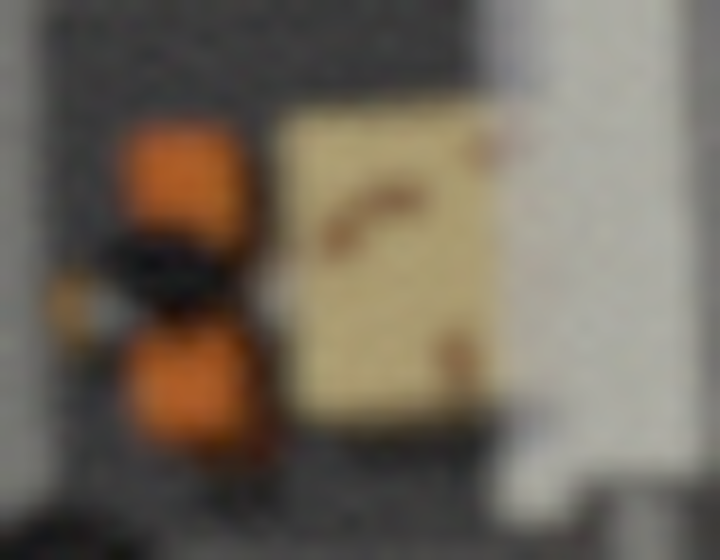

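drive_tool(
  commands=[
    [1.5, 0, 0, 0, 0],
  ],
)

```text
t: 16.82
ee_pos: [0.5607, 0.0715, 0.0544]
orientation: [-3.129, 0.044, 1.658]
force: [-0.5, -7.8, 2.1]
opening: 0.0193
```

drive_tool(
  commands=[
    [1.5, 0, 0, 0, 0],
  ],
)

```text
t: 16.95
ee_pos: [0.5607, 0.0719, 0.0546]
orientation: [-3.129, 0.046, 1.658]
force: [0.8, -9.7, 2.6]
opening: 0.02
```

drive_tool(
  commands=[
    [1.5, 0, 0, 0, 0],
  ],
)

```text
t: 17.08
ee_pos: [0.5609, 0.072, 0.0551]
orientation: [-3.129, 0.048, 1.658]
force: [-0.1, -10.8, 2.9]
opening: 0.0191
```

drive_tool(
  commands=[
    [1.5, 0, 0, 0, 0],
  ],
)

```text
t: 17.2
ee_pos: [0.561, 0.0721, 0.0554]
orientation: [-3.129, 0.051, 1.659]
force: [-1.0, -10.5, 3.4]
opening: 0.0197
```

```bash
python3 shot.py o top,wrist
python3 - <<'E'
import cv2
b=cv2.imread('pics/top_o.png');cv2.imwrite('pics/o_t.png',cv2.resize(b[195:230,165:205],None,fx=18,fy=16,interpolation=cv2.INTER_CUBIC))
E
```

```text
17.2 [0.56097396 0.07214515 0.05544518] [-3.12920604  0.05097369  1.65852926] [ -0.95144702 -10.46563968   3.39759846]
```

View pics/o_t.png

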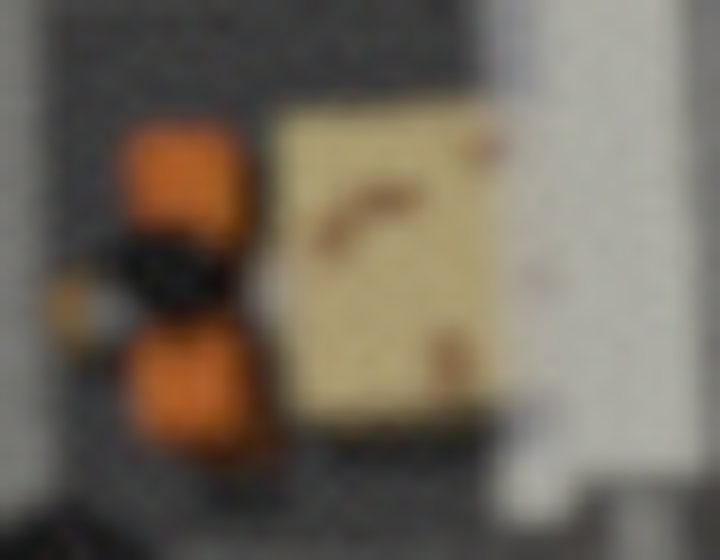

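View pics/wrist_o.png

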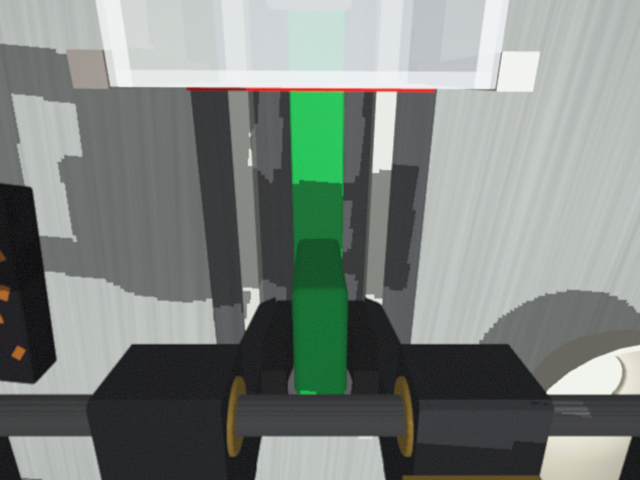

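The bar is home: the force rose from a steady drag of about 6.8 N to 10.5 N with almost no further travel, and the stop (columns 125–245 in the crop) is unmoved. Backing out.

drive_tool(
  commands=[
    [-4, 0, 0, 0, 0],
    [-8, 0, 0.4, 0, 0],
    [-12, 0, 0.6, 0, 0],
    [-15, 0, 0.8, 0, 0],
    [-15, 0, 0.8, 0, 0],
    [-15, 0, 0.8, 0, 0],
    [-15, 0, 0.8, 0, 0],
    [0, 0, 0, 0, 0],
  ],
)

```text
t: 18.3
ee_pos: [0.568, -0.0173, 0.0546]
orientation: [-3.128, 0.049, 1.657]
force: [0.1, -0.3, -1.9]
opening: 0.0197
```

```bash
python3 shot.py p top,scene,wrist
python3 - <<'E'
import cv2
b=cv2.imread('pics/top_p.png');cv2.imwrite('pics/p_t.png',cv2.resize(b[195:230,165:205],None,fx=18,fy=16,interpolation=cv2.INTER_CUBIC))
E
```

```text
18.3 [ 0.56795983 -0.01734162  0.05457162] [-3.12756796  0.04878835  1.65679911] [ 0.1153459  -0.26043422 -1.9076649 ]
```

View pics/p_t.png

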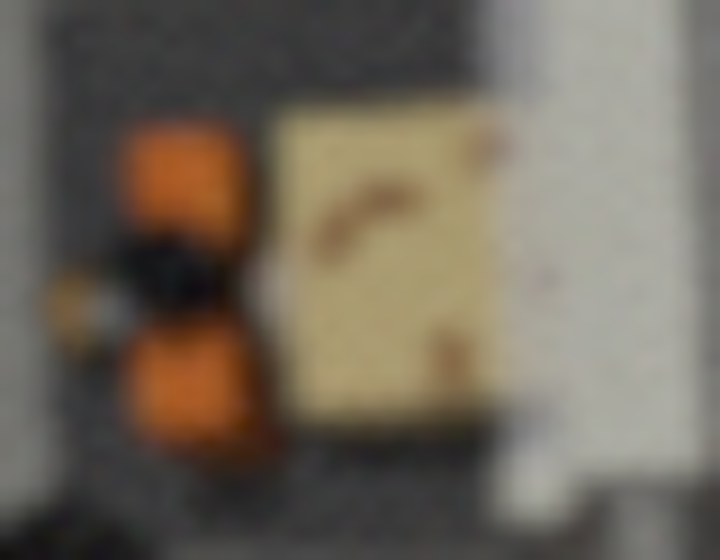

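View pics/wrist_p.png

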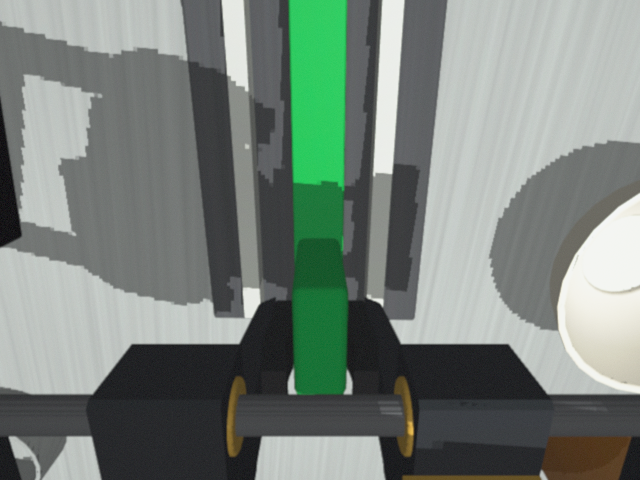

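drive_tool(
  commands=[
    [-15, 0, -10, 0, 0],
    [-20, 0, -25, 0, 0],
    [-20, 0, -35, 0, 0],
    [-20, 0, -35, 0, 0],
    [-35, -10, -12, 0, 0],
    [-45, -13, -2, 0, 0],
    [-45, -13, -2, 0, 0],
    [-45, -13, -2, 0, 0],
    [-45, -13, -2, 0, 0],
    [0, 0, 0, 0, 0],
  ],
)

```text
t: 19.7
ee_pos: [0.5319, -0.3166, 0.2075]
orientation: [-3.133, 0.055, 1.663]
force: [0.4, 0.6, -1.9]
opening: 0.0198
```

Rotate a few rows fast and see how the tilt responds.

drive_tool(
  commands=[
    [0, 0, 0, 0.16, 0],
    [0, 0, 0, 0.17, 0],
    [0, 0, 0, 0.17, 0],
    [0, 0, 0, 0.17, 0],
    [0, 0, 0, 0, 0],
  ],
)

```text
t: 20.32
ee_pos: [0.532, -0.3145, 0.2102]
orientation: [3.112, 0.047, 0.976]
force: [-0.5, 0.0, -1.0]
opening: 0.0196
```

```bash
cat > tilt.py <<'E'
from h import *
from station import r
s=r.state();R=Ro.from_euler('xyz',s['orientation']).as_matrix()
print(s['t'],np.round(s['ee_pos'],4),np.round(s['orientation'],4),'toolz',np.round(R[:,2],4),'toolx.z',round(R[2,0],4),'tooly.z',round(R[2,1],4),np.round(s['joint_pos'],3))
E
python3 tilt.py
```

```text
20.325 [ 0.532  -0.3145  0.2102] [3.112  0.047  0.9757] toolz [-0.0018 -0.0554 -0.9985] toolx.z -0.0469 tooly.z 0.0295 [-0.704  0.508  1.223 -0.044  1.376 -0.101]
```

drive_tool(
  commands=[
    [0, 0, 0, 0.16, 0],
    [0, 0, 0, 0.16, 0],
    [0, 0, 0, 0.16, 0],
    [0, 0, 0, 0.16, 0],
    [0, 0, 0, 0.16, 0],
    [0, 0, 0, 0.12, 0],
    [0, 0, 0, 0.05, 0],
    [0, 0, 0, 0, 0],
  ],
)

```text
t: 21.32
ee_pos: [0.5325, -0.311, 0.2127]
orientation: [3.086, 0.002, 0.012]
force: [0.5, 0.3, -1.9]
opening: 0.02
```

```bash
python3 tilt.py
```

```text
21.325 [ 0.5325 -0.311   0.2127] [3.0863e+00 1.7000e-03 1.2400e-02] toolz [-0.001  -0.0553 -0.9985] toolx.z -0.0017 tooly.z 0.0553 [-0.699  0.503  1.224 -0.044  1.38   0.867]
```

drive_tool(
  commands=[
    [-4, 20, 0, 0.006, 0],
    [-4, 28, 0, 0.006, 0],
    [-4, 12, 15, 0, 0],
    [0, 0, 30, 0, 0],
    [0, 0, 35, 0, 0],
    [0, 0, 30, 0, 0],
    [0, 0, 15, 0, 0],
    [0, 0, 0, 0, 0],
  ],
)

```text
t: 22.32
ee_pos: [0.5175, -0.3836, 0.0837]
orientation: [3.088, 0.004, 0.01]
force: [-0.3, -0.1, -2.3]
opening: 0.0196
```

```bash
python3 tilt.py; python3 shot.py q wrist,scene
```

```text
22.325 [ 0.5175 -0.3836  0.0837] [3.0883 0.0039 0.0096] toolz [-0.0034 -0.0533 -0.9986] toolx.z -0.0039 tooly.z 0.0533 [-0.802  0.672  1.291 -0.043  1.142  0.776]
22.325 [ 0.5175147  -0.3835873   0.08372647] [3.08827995 0.0038869  0.00961513] [-0.25266976 -0.14994371 -2.31830579]
```

View pics/wrist_q.png

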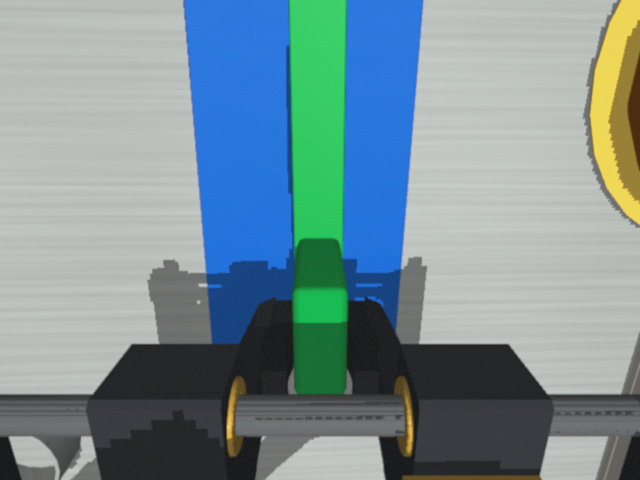

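View pics/scene_q.png

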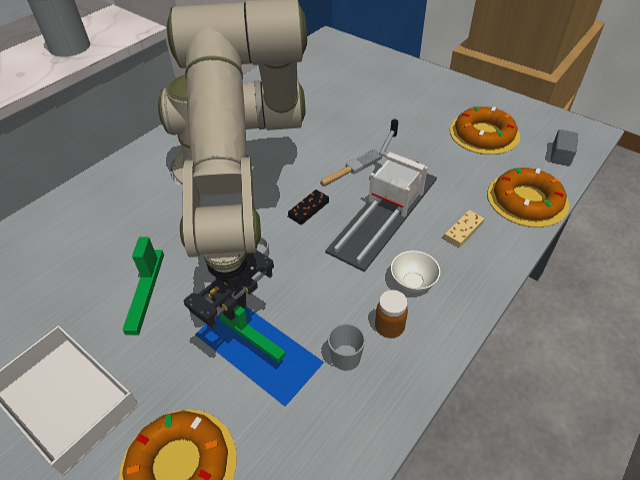

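drive_tool(
  commands=[
    [2, -5, 8, 0.005, 0],
    [2, -4, 12, 0, 0],
    [0, 0, 12, 0, 0],
    [0, 0, 7, 0, 0],
    [0, 0, 0, 0, 0],
  ],
)

```text
t: 23.05
ee_pos: [0.5232, -0.377, 0.045]
orientation: [3.084, -0.001, 0.005]
force: [0.3, -0.5, -1.4]
opening: 0.0198
```

drive_tool(
  commands=[
    [-1, 0, 4, 0, 0],
    [0, 0, 2.5, 0, 0],
    [0, 0, 1, 0, 0],
  ],
)

```text
t: 23.42
ee_pos: [0.5223, -0.3779, 0.0377]
orientation: [3.083, -0.001, 0.005]
force: [0.8, -0.5, -1.6]
opening: 0.0198
```

drive_tool(
  commands=[
    [0, 0, 1, 0, 0],
    [0, 0, 1, 0, 0],
  ],
)

```text
t: 23.68
ee_pos: [0.5224, -0.3783, 0.0362]
orientation: [3.083, -0.002, 0.005]
force: [-3.3, 1.6, 5.7]
opening: 0.02
```

Contact with the mat (+5.7 N up). Releasing.

drive_tool(
  commands=[
    [0, 0, 0, 0, 30],
    [0, 0, 0, 0, 50],
    [0, 0, 0, 0, 80],
    [0, 0, 0, 0, 100],
    [0, 0, 0, 0, 100],
    [0, 0, 0, 0, 100],
  ],
)

```text
t: 24.42
ee_pos: [0.5229, -0.3785, 0.0368]
orientation: [3.081, -0.003, 0.005]
force: [-0.6, -0.7, 0.6]
opening: 0.0741
```

```bash
python3 shot.py s wrist,scene
```

```text
24.425 [ 0.52288008 -0.37854367  0.03678647] [ 3.08140821e+00 -3.02476509e-03  4.98130003e-03] [-0.59884344 -0.70251031  0.63127896]
```

View pics/wrist_s.png

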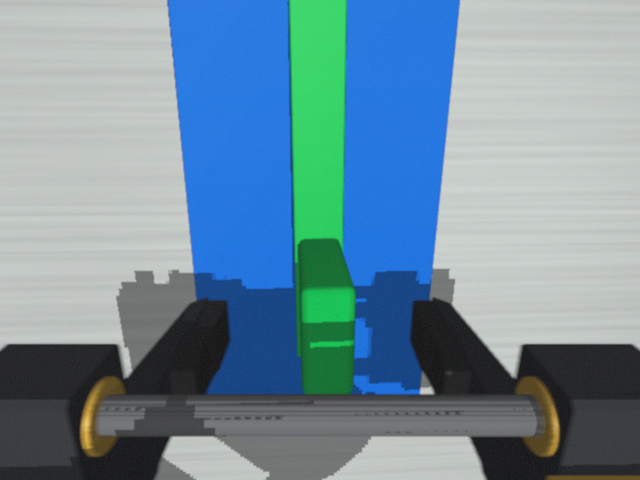

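drive_tool(
  commands=[
    [0, 0, -10, 0, 100],
    [0, 1, -20, 0, 100],
    [0, 2, -30, 0, 100],
    [0, 2, -40, 0, 100],
    [0, 2, -40, 0, 100],
    [0, 0, -30, 0, 100],
    [-20, 15, 0, 0, 100],
    [-40, 20, 0, 0, 100],
    [-40, 20, 0, 0, 100],
    [0, 0, 0, 0, 100],
  ],
)

```text
t: 25.78
ee_pos: [0.4204, -0.4315, 0.2231]
orientation: [3.076, -0.008, 0.007]
force: [0.8, 0.9, -0.5]
opening: 0.0883
```

```bash
python3 shot.py u wrist,scene,top
python3 - <<'E'
import cv2
b=cv2.imread('pics/top_u.png');cv2.imwrite('pics/u_t.png',cv2.resize(b[170:250,155:345],None,fx=4,fy=4,interpolation=cv2.INTER_CUBIC))
cv2.imwrite('pics/u_stop.png',cv2.resize(b[195:230,165:205],None,fx=18,fy=16,interpolation=cv2.INTER_CUBIC))
E
```

```text
25.775 [ 0.42043887 -0.43151323  0.22312607] [ 3.07566755 -0.00776161  0.00663176] [ 0.75451469  0.87716287 -0.51360251]
```

View pics/wrist_u.png

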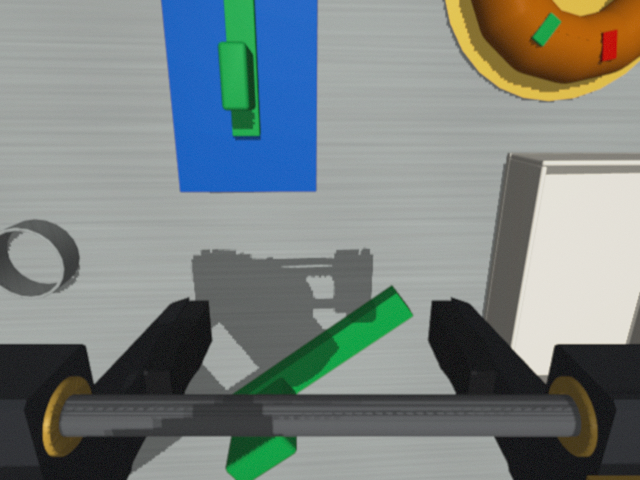

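View pics/scene_u.png

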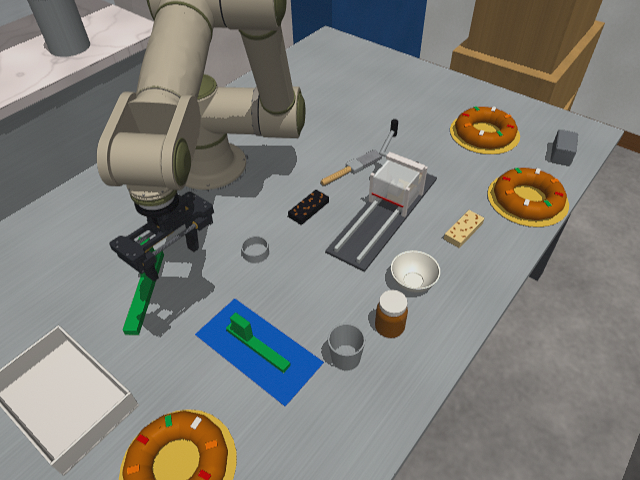

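View pics/top_u.png

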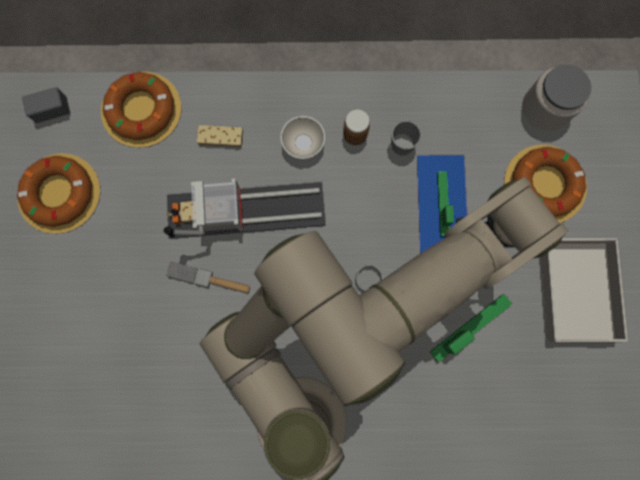

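View pics/u_stop.png

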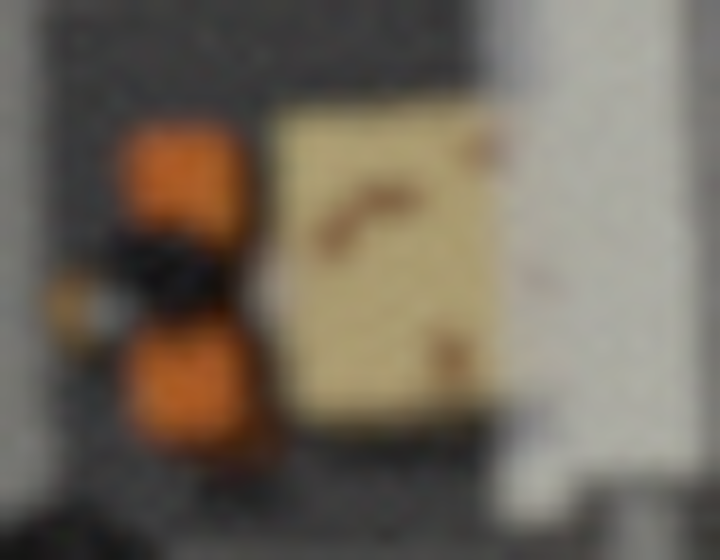

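Run:
```python
import cv2
b=cv2.imread('pics/scene_u.png');cv2.imwrite('pics/u_sm.png',cv2.resize(b[290:410,190:330],None,fx=5,fy=5,interpolation=cv2.INTER_CUBIC))
```

```text
(no output)
```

View pics/u_sm.png

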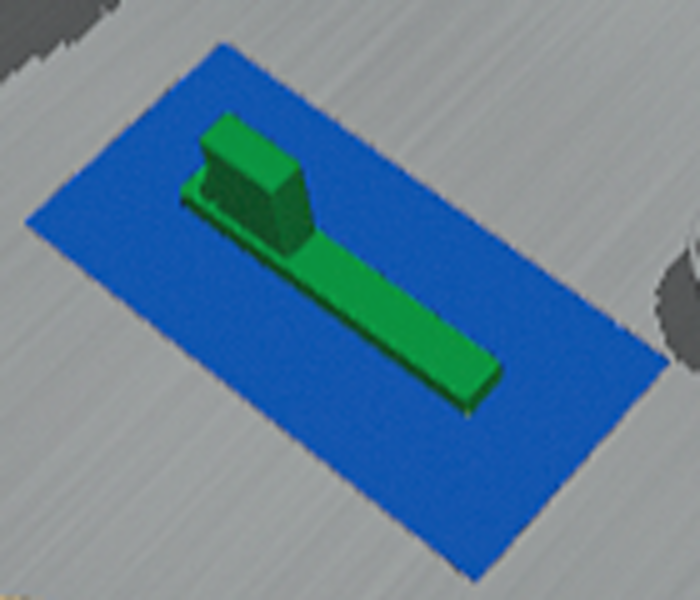

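Run:
```python
from h import *
import pickle
from scipy.optimize import least_squares
C=pickle.load(open('pics/u.pkl','rb'))[1]['scene'][0]
P=(np.array([(502,371),(468,402),(468,415),(228,111),(201,140),(273,193),(299,163),(182,204)])+.5)/5-.5+[190,290]
a,H=.016,.076
M=np.array([[.13,.012,a],[.13,-.012,a],[.13,-.012,0],[-.023,.01,H],[-.023,-.01,H],[.023,-.01,H],[.023,.01,H],[-.045,-.012,0]])
def res(q):
    c,n=np.cos(q[2]),np.sin(q[2]);R=np.array([[c,-n,0],[n,c,0],[0,0,1]])
    return (proj(C,M@R.T+[q[0],q[1],.003])-P).ravel()
q=least_squares(res,[.52,-.379,0]);x=q.x;print(x,np.round(q.fun,1),'mid',x[:2]+.0425*np.array([np.cos(x[2]),np.sin(x[2])]))
pm=ray(C,(np.array([(224,42),(26,222),(475,582),(668,362)])+.5)/5-.5+[190,290],.003);print('mat',pm.mean(0))
```

```text
[ 0.5236529  -0.3795909   0.00459566] [ 0.  -1.5 -0.5  0.3  0.1  1.2  0.1 -0.5 -1.  -0.3 -0.3  0.1  1.  -0.1
  0.5  0.8] mid [ 0.56615245 -0.37939559]
mat [ 0.56514863 -0.37882622  0.003     ]
```

The stick's middle is within about 2 mm of the mat's centre, flat (model fit residual at most 1.5 px). The bar and stop are unchanged and the gripper is clear. Handing in.

Run:
```python
from station import r
print(r.sign_off(), r.state()['t'])
```

```text
the job is handed in; nothing more can be done
the job is handed in; nothing more can be done
```

The nougat bar sits against the white disc of the length stop, and the green stick is back flat on its blue mat with the gripper clear. I handed the job in at about 26 s of the 61 s allowed.

**Push:** I used the smaller green stick and pushed the cream bar in under the guard. The force was about 9 N where the bar lifted the skid, then a steady 6–7 N. At the end it rose to about 10.5 N with almost no further travel, so roughly 4 N reached the stop. I stopped there, well under the 13 N at which the stop slides.

**Last checks:**
- **Bar and stop:** the top pictures show the bar against the disc and the stop where it was, both unchanged after the stick was withdrawn.
- **Stick:** its middle is within about 2 mm of the mat's centre, lying flat and nearly in line with the mat.
- **Everything else:** the ring, jar, bowl, cup, brush, spare bar, black bar and big stick look unmoved in the last pictures.

**Not as intended:**
- **Tool tilt:** the tool picked up a tilt of about 0.05 rad from the load of pushing. The stick was let go tilted about 0.06 rad, with one edge on the mat, and settled flat.
- **Contact with the disc:** the top camera resolves only about 2.6 mm per pixel. That the bar still touches the disc rests on the unchanged picture and the force rise, not on a direct measurement.

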